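# Tip out a pair of hand-exercise balls by weight

### The arm

A 6-joint arm with a two-finger parallel gripper is mounted at the origin on the work surface. World frame = base frame: x ahead of the robot, y to its left, z up, the work surface at z = 0. Lengths are in m, angles in rad, forces in N, time in s.
With the tool pointing down it reaches from about 0.275 to 0.825 m from the base axis. Payload 4.9 kg.
Tool frame: the origin (TCP) lies midway between the tips of the shut fingers; the grasp point (between the pads) lies 19 mm behind it (grip_point_offset is the distance from the TCP to the grasp point, in m); z points along the fingers, x is the direction in which the jaws open and shut, and the axes are right-handed (so a half turn about z gives the same grasp; the last joint's range is limited). The gripper opens to 85 mm and grips with 20 to 120 N. Pads are 22 mm wide; open, the fingers measure 114 mm over their backs; the gripper's body (76 mm by 85 mm) begins 54 mm behind the grasp point. The pads swing forward as they close: fully open they stand 13 mm farther back than shut.
Start: joints at [0.998, 0.326, -0.193, 1.052, 0, 1.437], TCP at [0.234, 0.498, 0.231] pointing down, gripper open.
Joint ranges: [-2.65, 2.65], [-0.97, 1.79], [-1.3, 1.35], [-1.93, 2.1], [-1.47, 1.37], [-3.14, 3.14]. Speed limits (rad/s): [2.57, 2.57, 3.14, 3.14, 3.14, 3.14].

### API

Orientations are given as a rotation vector (axis times angle).
In Python, from cell import * gives the robot as it stands. Calls block until the motion is done:
- movep(position, orientation): joint-space move of the TCP to a pose.
- move_l(position, velocity=0.15, rot=None, until_force=None): straight line of the TCP; rot=None keeps the orientation; velocity is the mean speed in m/s. With until_force (N) it stops when the force on the tool has changed by that much, and returns True; else False.
- set_joints(angles): joint-space move.
- let_go() and grab(newtons=None): open the fingers fully, or close them until they stop; newtons is the grip in N (None keeps the last).
- sleep(seconds).
- ik(position, orientation): joint angles nearest the present ones, or None.
- get_state(): the state.
- grab_frame(name): name is "side" or "top"; returns a dict with "img" (420x560x3 uint8, red, green, blue), "fx", "fy", "cx", "cy" (pixels), "cam_to_world" (4x4, takes a point from camera to world coordinates). Camera axes: x right, y down, z forward; pixel columns grow to the right and rows downward; lengths in m; the calibration is good to about 2 mm. A picture is of the moment at which its call begins. There is no depth.
A pose or a line that the arm cannot do raises MotionError and nothing moves.
- sign_off(): hands the job in, once; it reports no verdict.
Trained networks look in the newest picture that a camera, given by its name, has taken for a name from the list of things; names that differ only in an ending like _2 or _b are one class to them, and where a whole thing is asked for, a point or a joint stands for the part that bears it (a point fixed in the world has none). Each returns a list of dicts, best first, with "score" (0 to 1); they miss things now and then, are a little off and sometimes report something else, mostly with a low value. They report only what shows in the picture. A call takes as long as a camera call. They do not tell look-alikes from the thing itself.
- spot_in(camera, name): "centre" ([column, row] in pixels, amid what is visible of it).
- silhouettes(camera, name): "mask" (420x560 bool, what is visible of it) and "centre" ([column, row] in pixels, amid what is visible of it).
- tip_of(camera, name): "centre" ([column, row] in pixels: a listed point, or the origin of a listed thing).
The state is a dict: "clock": time; "q": joint angles; "joint_velocities": joint speeds; "tau": joint torques, N m; "position": TCP position; "eef_rot": TCP orientation; "contact_force": force on the tool from outside, world axes, zero at the start; "wrist_torque": the same for the moment, N m; "finger_gap": opening from 0.0 (shut) to 1.0 (fully open).
Only numpy, scipy, OpenCV 4.12 (cv2) and the standard library are available. Lean on these libraries where they do the work, as an engineer would, in place of code of your own. Each camera call takes 0.05 s, during which the arm holds its last target.

### The job

Pick up the long tipping cup that holds four ceramic exercise balls, carry it level to the spring scale and tip it gradually, lip down, until exactly two balls have dropped into the scale pan, as the weight on the pan shows. Then bring it level with the other two balls still in it and set it down upright on the bare table.

Things in the scene. Friction and masses are not known exactly. Their poses are not given: they have to be found in the camera images.
- cup_center (a point): Centre, half-way up, of the long loose grey trough-like cup: 140 mm long, 42 wide, 50 high, 0.2 kg empty. Its x axis runs along it: closed end 72 mm away at +x, open lip 68 mm away at -x, lip edge 7 mm below this point; z up. Pinch it across its width at its centre. Lowering the lip rolls balls out one by one: the first at about 12-24 degrees, the second by 22-33, the third only beyond 36.
- pan_center (a point): Centre of the inner floor of the round steel scale pan: 170 mm wide at its rim, which is 30 mm above this point, 136 mm at its floor. It rides on a fixed white foot, 150 by 170 mm, 30 mm high; unloaded, this point is 66 mm above the table. z is up. Balls land 10 to 50 mm beyond the cup's lip.
- pan (a joint): How far the scale pan has sunk on its spring, in m: 0 empty, about 0.0061 more for each ball lying in it (80 N/m, at most 0.025). It settles within about half a second of a ball dropping in.
- ball_3_center (a point): Centre of the third ball from the lip, which must stay in the cup; it starts 17 mm from the cup's centre towards the closed end. The four white balls, 30 mm and 50 g each, lie in single file, 34 mm apart, in cross grooves in the cup's floor; they stay put while the cup is carried level without jerks.
Things that resemble listed ones, but are neither listed nor needed, are in the scene too. Leave any brown look-alike of the part that bears ball_3_center alone.

How it is judged:
By the outcome, as a careful person would: the job done as asked, in the order asked, and still so for the second after the job is handed in, with the robot touching nothing.
It also fails if it takes over 72 s, if anything falls off the work surface, if the arm or the gripper's body presses on something with over 40 N, if the wrist force passes 120 N, or if a joint passes its speed limit or range.

## Working session

There is one attempt and no reset: what is moved stays moved. The work goes in short steps, each a Python script; the robot and the scene stay as the last script left them, time stands still between calls to the robot, and variables do not carry over. Pictures are saved under pics/ and viewed, and the job is handed in when it is done.

```bash
mkdir -p pics
cat > h.py <<'E'
from cell import *
import numpy as np, cv2
def save(f,name,crop=None,scale=1):
    im=f["img"][:,:,::-1]
    if crop: im=im[crop[1]:crop[3],crop[0]:crop[2]]
    im=cv2.resize(im,None,fx=scale,fy=scale,interpolation=cv2.INTER_CUBIC) if scale!=1 else im
    cv2.imwrite("pics/"+name,im)
def ray(f,p):
    T=np.array(f["cam_to_world"]);d=np.array([(p[0]-f["cx"])/f["fx"],(p[1]-f["cy"])/f["fy"],1.])
    return T[:3,3],T[:3,:3]@d
def at_z(f,p,z):
    o,d=ray(f,p);return o+d*(z-o[2])/d[2]
def tri(f1,p1,f2,p2):
    o1,d1=ray(f1,p1);o2,d2=ray(f2,p2);d1/=np.linalg.norm(d1);d2/=np.linalg.norm(d2)
    s=np.linalg.lstsq(np.stack([d1,-d2],1),o2-o1,rcond=None)[0]
    a,b=o1+s[0]*d1,o2+s[1]*d2
    return (a+b)/2,np.linalg.norm(a-b)
def proj(f,P):
    T=np.linalg.inv(np.array(f["cam_to_world"]));c=T[:3,:3]@np.array(P)+T[:3,3]
    return np.array([c[0]/c[2]*f["fx"]+f["cx"],c[1]/c[2]*f["fy"]+f["cy"]])
E
python3 - <<'E'
from h import *
np.set_printoptions(precision=4,suppress=True)
F={}
for c in("side","top"):
    F[c]=f=grab_frame(c);save(f,c+"0.png",scale=1.4)
    print(c,np.array(f["cam_to_world"])[:3,3])
    for n in("cup_center","pan_center","ball_3_center"):
        for r in tip_of(c,n): print(c,"tip",n,np.round(r["centre"],1),round(r["score"],2))
    for n in("cup_center","pan","ball_3_center"):
        for r in spot_in(c,n): print(c,"spot",n,np.round(r["centre"],1),round(r["score"],2))
print(get_state())
E
```

```text
side [0.4524 0.8937 0.6297]
side tip cup_center [263.7 308.3] 0.65
side tip pan_center [298.1 203.9] 0.97
side tip ball_3_center [234.3 362.6] 0.86
side tip ball_3_center [272.8 275.6] 0.55
side tip ball_3_center [254.1 302.1] 0.54
side spot cup_center [263.8 310.7] 0.79
side spot pan [300.6 199.5] 0.63
side spot ball_3_center [258.8 299.2] 0.63
top [0.398  0.0444 1.0895]
top tip cup_center [183.5 197.2] 0.87
top tip pan_center [284.9 213.5] 0.76
top tip ball_3_center [188.4 189.7] 0.65
top tip ball_3_center [224.6 196.7] 0.5
top tip ball_3_center [146.7 181.5] 0.48
top spot cup_center [185.5 194.8] 0.56
top spot pan [287.8 211.5] 0.66
top spot ball_3_center [187.4 190.4] 0.42
top spot ball_3_center [146.  181.2] 0.4
{'clock': 0.7, 'q': array([ 0.9978,  0.3262, -0.1926,  1.052 ,  0.    ,  1.4366]), 'joint_velocities': array([ 0.0008,  0.0007, -0.0009, -0.0012, -0.0007, -0.0005]), 'tau': array([ -0.0009, -44.3201,  26.2711,   0.0009,  -0.0002,   0.    ]), 'position': array([0.2337, 0.4979, 0.2313]), 'eef_rot': array([-2.6517, -1.6847,  0.    ]), 'contact_force': array([ 0.4716,  0.6726, -0.4553]), 'wrist_torque': array([ 0.0101,  0.0345, -0.0309]), 'finger_gap': 0.9992338040187342}
```

View pics/side0.png

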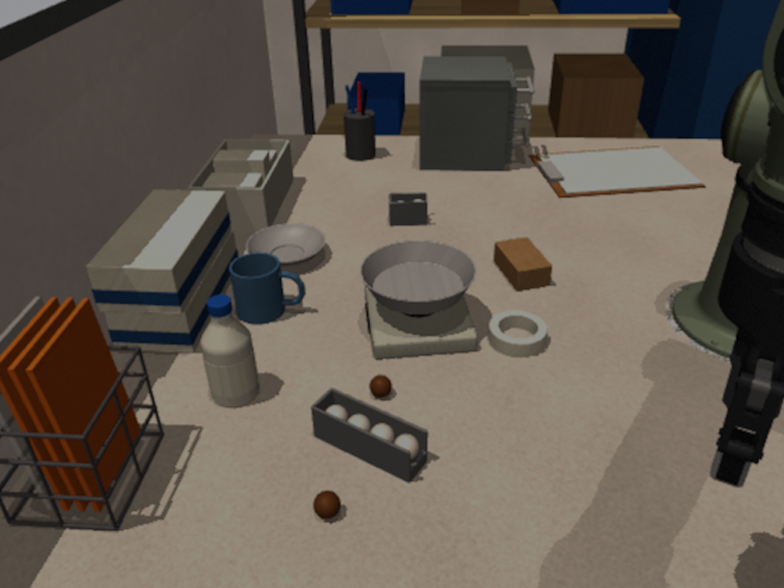

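View pics/top0.png

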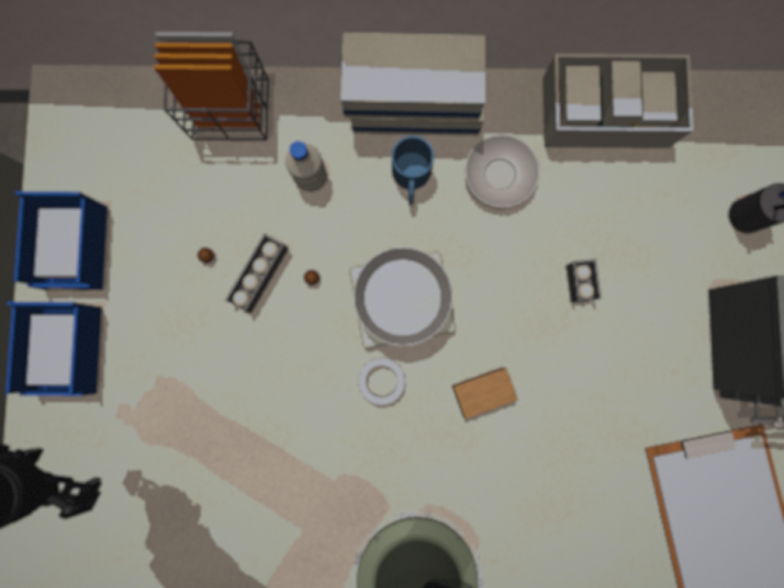

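Candidates (in the native 560x420 images):
- Long grey cup with four white balls: top (184,196), side (264,308). It matches the description.
- Short grey box with two balls: top (417,202), side (291,150). Too short.
- Brown balls: top (147,182) and (223,198). To be left alone.
- Pan: the steel one on the white foot, top (287,212). The pale bowl at top (359,124) is a decoy.

Next, a close crop to check the choice and find the lip end.

Run:
```python
from h import *
np.set_printoptions(precision=4,suppress=True)
s=grab_frame("side");t=grab_frame("top")
a=cv2.resize(s["img"][265:350,210:320,::-1],(700,540),interpolation=cv2.INTER_CUBIC);
b=cv2.resize(t["img"][160:230,140:230,::-1],(700,540),interpolation=cv2.INTER_CUBIC);
cv2.imwrite("pics/cs1.png",a);cv2.imwrite("pics/ct1.png",b)
print("cup",tri(s,[263.7,308.3],t,[183.5,197.2]), at_z(t,[183.5,197.2],.025),at_z(s,[263.7,308.3],.025))
print("pan",tri(s,[298.1,203.9],t,[284.9,213.5]), at_z(t,[284.9,213.5],.066),at_z(s,[298.1,203.9],.066))
for c,f in(("side",s),("top",t)):
  for n in("cup_center","pan"):
    m=silhouettes(c,n)
    for r in m:
        k=r["mask"].astype(np.uint8); cs=max(cv2.findContours(k,0,2)[0],key=cv2.contourArea)
        bx=cv2.boxPoints(cv2.minAreaRect(cs)); print(c,n,round(r["score"],2),k.sum(),bx.round(1).tolist())
        z=.05 if n=="cup_center" else .096
        print([at_z(f,p,z)[:2].round(4).tolist() for p in bx])
        if n=="pan": print(cv2.fitEllipse(cs), at_z(f,cv2.fitEllipse(cs)[0],.096))
```

```text
cup (array([0.5374, 0.2929, 0.0247]), np.float64(0.004899784713883474)) [0.5349 0.2928 0.025 ] [0.5398 0.293  0.025 ]
pan (array([0.493 , 0.0344, 0.0665]), np.float64(0.00407807556950605)) [0.491  0.0344 0.066 ] [0.4951 0.0332 0.066 ]
side cup_center 0.61 2710 [[213.5, 305.6000061035156], [231.89999389648438, 269.79998779296875], [312.20001220703125, 311.0], [293.8999938964844, 346.79998779296875]]
[[0.6183, 0.3167], [0.6027, 0.2274], [0.4583, 0.3189], [0.4834, 0.3931]]
side pan 0.76 3378 [[255.0, 220.6999969482422], [258.5, 168.1999969482422], [340.3999938964844, 173.60000610351562], [336.8999938964844, 226.10000610351562]]
[[0.57, 0.14], [0.5868, -0.0599], [0.4082, -0.0439], [0.4186, 0.1493]]
((298.013427734375, 196.503662109375), (52.50504684448242, 80.65856170654297), 89.67893981933594) [0.4943 0.0521 0.096 ]
top cup_center 0.59 787 [[159.8000030517578, 213.60000610351562], [188.8000030517578, 164.8000030517578], [207.39999389648438, 175.8000030517578], [178.5, 224.60000610351562]]
[[0.4903, 0.3443], [0.6139, 0.2762], [0.5861, 0.2287], [0.4632, 0.2973]]
top pan 0.82 3984 [[238.0, 211.0], [288.0, 161.0], [337.5, 210.5], [287.5, 260.5]]
[[0.4935, 0.146], [0.615, 0.0279], [0.4962, -0.0902], [0.3777, 0.028]]
((287.9137268066406, 210.93540954589844), (70.14459228515625, 70.64838409423828), 77.10108184814453) [0.4944 0.0276 0.096 ]
```

View pics/cs1.png

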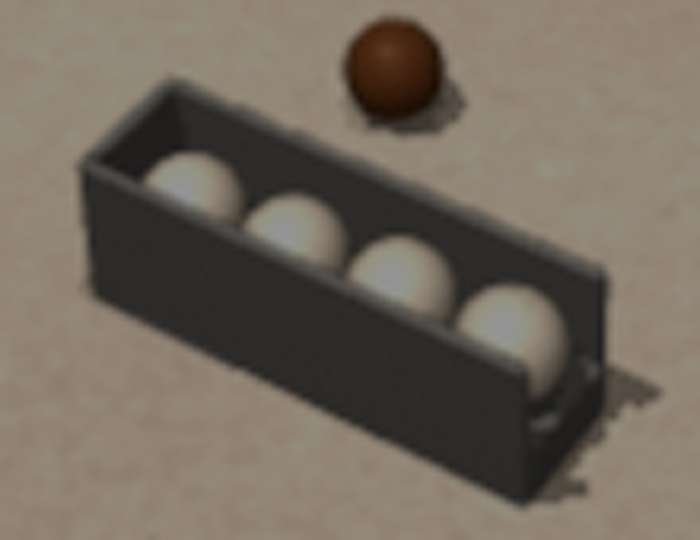

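View pics/ct1.png

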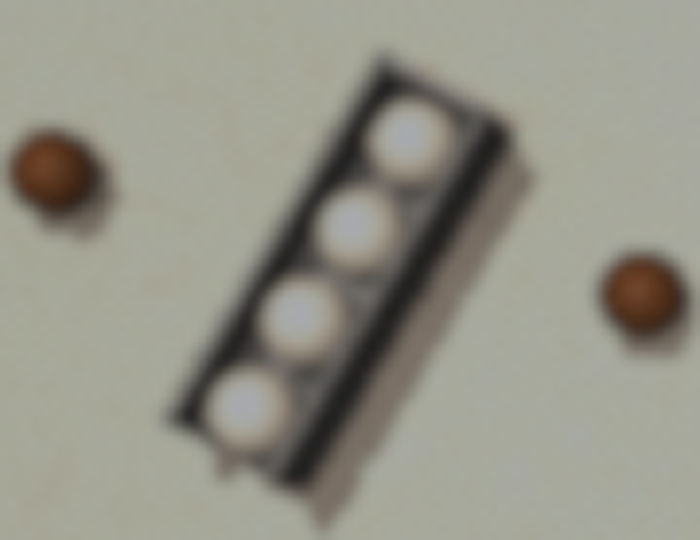

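The crops confirm it. The long grey cup holds four white balls, its open lip is at the lower left in top (about (169,218)), pointing towards the robot, and its closed end is at about (198,172). The brown balls stay clear on both sides. Next I'll compute the pose and check that the poses can be reached.

```bash
cat >> h.py <<'E'
from scipy.spatial.transform import Rotation as R
def cuprot(yaw,tilt=0):
    "cup frame->world; tilt lowers the -x lip"
    return R.from_euler('z',yaw)*R.from_euler('y',-tilt)
TOOL=[R.from_matrix(np.array([[0,s,0],[s,0,0],[0,0,-1.]])) for s in(1,-1)] # tool axes in cup frame: tool x along cup y
def tool(C,Rc,k,off=0.019):
    "tcp pose for cup centre C, grasp at centre"
    return np.array(C)+Rc.apply([0,0,-off]),(Rc*TOOL[k]).as_rotvec()
E
python3 - <<'E'
from h import *
np.set_printoptions(precision=4,suppress=True)
s=grab_frame("side");t=grab_frame("top")
def tn(p): return [p[0]*90/700+140-.5,p[1]*70/540+160-.5]
def sn(p): return [p[0]*110/700+210-.5,p[1]*85/540+265-.5]
for nm,f,c,L in(("top",t,tn,[(172,418),(298,488),(510,130),(385,57)]),("side",s,sn,[(525,365),(603,272),(172,82),(85,160)])):
    P=np.array([at_z(f,c(p),.05)[:2] for p in L]);print(nm,P.tolist())
    lip=(P[0]+P[1])/2;cl=(P[2]+P[3])/2;d=cl-lip;u=d/np.linalg.norm(d)
    print("len",np.linalg.norm(d),"w",np.linalg.norm(P[0]-P[1]),np.linalg.norm(P[2]-P[3]),"yaw",np.degrees(np.arctan2(d[1],d[0])),"ctr",lip+u*.068,cl-u*.072)
# ball line from top
B=[at_z(t,tn(p),.03) for p in[(247,408),(301,318),(355,227),(409,138)]]
d=B[3]-B[0];print("balls",np.linalg.norm(d)/3,np.degrees(np.arctan2(d[1],d[0])),np.mean(B,0))
for p in((147,181.5),(223,198)): print(at_z(t,p,.015))
q0=get_state()["q"];yaw=np.radians(-29)
for k in(0,1):
  for nm,C,y,tl in(("grasp",[.537,.293,.027],yaw,0),("pour0",[.58,-.015,.17],yaw,0),("pour33",[.58,-.015,.17],yaw,.6),("pour0 y0",[.592,.03,.17],0,0),("33 y0",[.592,.03,.17],0,.6)):
    p,r=tool(C,cuprot(y,tl),k);print(k,nm,ik(p,r))
E
```

```text
top [[0.49015479987219723, 0.33988539578364174], [0.4678607737084799, 0.29903869534528227], [0.5846247422276167, 0.23456174910850977], [0.6084366160660182, 0.2754677972487907]]
len 0.1340338805892135 w 0.04653468103779792 0.04733191428783469 yaw -28.739508425481528 ctr [0.5386 0.2868] [0.5334 0.2896]
side [[0.48906454151453804, 0.344312223727414], [0.47129481392596495, 0.31159057075208285], [0.5913175893553763, 0.24690736758003307], [0.6096528228203654, 0.278862407344589]]
len 0.1367737944579641 w 0.03723532988990554 0.03684162527047372 yaw -28.406468244915153 ctr [0.54   0.2956] [0.5372 0.2971]
balls 0.03432135999340013 -29.102348017486257 [0.5403 0.2964 0.03  ]
[0.5765 0.3906 0.015 ]
[0.5347 0.1934 0.015 ]
0 grasp [ 0.3789  0.6599 -0.2764  0.6345  0.      0.885 ]
0 pour0 [-0.1531  0.4445 -0.2303  0.896   0.      0.3531]
0 pour33 [-0.0244  0.2071 -0.803   0.0157 -0.2647  0.4074]
0 pour0 y0 [-0.0739  0.4662 -0.1948  0.9098  0.     -0.0739]
0 33 y0 [-0.1016  0.1857 -0.8449 -0.0575  0.0573 -0.084 ]
1 grasp [ 0.3789  0.6599 -0.2764  0.6345  0.     -2.2566]
1 pour0 [-0.1531  0.4445 -0.2303  0.896   0.     -2.7885]
1 pour33 [-0.0244  0.2071 -0.803   0.0157 -0.2647 -2.7342]
1 pour0 y0 [-0.0739  0.4662 -0.1948  0.9098  0.      3.0677]
1 33 y0 [-0.1016  0.1857 -0.8449 -0.0575  0.0573  3.0576]
```

Run:
```python
from h import *
np.set_printoptions(precision=4,suppress=True)
C=[.539,.2935,.026];Rc=cuprot(np.radians(-28.8))
p,r=tool(C,Rc,0)
let_go()
movep(p+[0,0,.12],r)
print(move_l(p+[0,0,.03],.15), move_l(p,.05,until_force=8))
st=get_state();print(st["clock"],st["position"],st["contact_force"])
f=grab_frame("side");save(f,"pre.png",(180,200,360,370),4)
grab(60);sleep(.3)
st=get_state();print(st["clock"],st["position"],st["contact_force"],st["finger_gap"])
f=grab_frame("side");save(f,"grip.png",(180,200,360,370),4)
```

```text
False False
4.2417 [0.539  0.2935 0.0069] [0.6037 0.0949 0.724 ]
5.0667 [0.5393 0.2936 0.0074] [-1.3866 -0.4587  4.8338] 0.4844348900847323
```

View pics/grip.png

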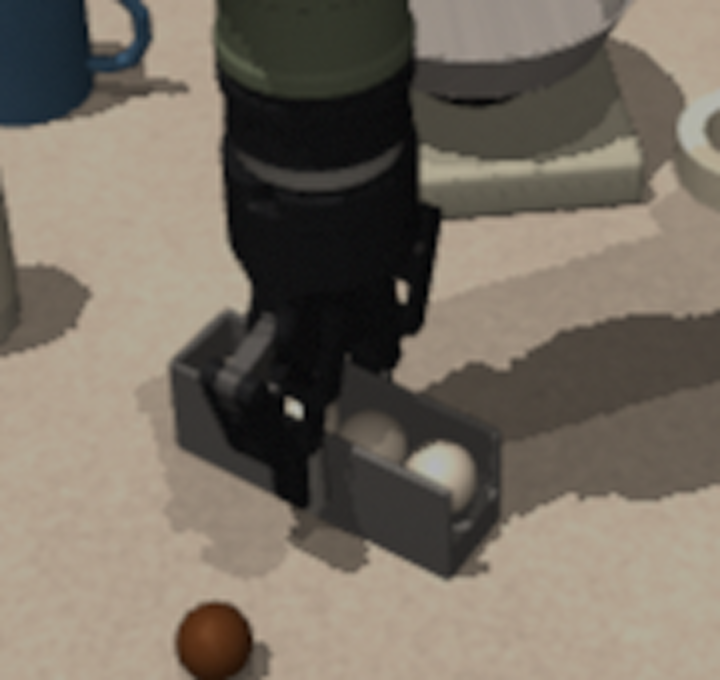

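The picture shows the pads on the cup's sides at its middle, the cup upright, and two lip balls visible at about crop (370,440) and (440,475). The gap of 0.484 is about 41 mm, which fits the cup's width. Now I'll lift it and carry it level.

```bash
cat >> h.py <<'E'
YAW=np.radians(-28.8);PAN=np.array([.494,.031]);OFF=.0176;LIP=np.array([-.068,0,-.007])
def pour_pose(tilt_deg,lipz=.127,beyond=.030):
    Rc=cuprot(YAW,np.radians(tilt_deg));u=cuprot(YAW).apply([1,0,0])
    L=np.array([PAN[0]+u[0]*beyond,PAN[1]+u[1]*beyond,lipz])
    return tool(L-Rc.apply(LIP),Rc,0,OFF)
E
python3 - <<'E'
from h import *
np.set_printoptions(precision=4,suppress=True)
for a in(0,10,20,30,35):
    p,r=pour_pose(a);q=ik(p,r);print(a,p,q)
p0,r0=pour_pose(0)
st=get_state();x=np.array(st["position"])
move_l(x+[0,0,.03],.06)
print(get_state()["contact_force"])
move_l([x[0],x[1],.20],.12)
move_l([p0[0],p0[1],.20],.15,rot=r0)
sleep(.3)
st=get_state();print(st["clock"],st["position"],st["contact_force"],st["finger_gap"])
for c in("side","top"):
    f=grab_frame(c);save(f,c+"_over.png",scale=1.4)
E
```

```text
0 [ 0.5799 -0.0162  0.1164] [-0.1552  0.4791 -0.2727  0.819   0.      0.3475]
10 [ 0.5806 -0.0166  0.1284] [-0.1217  0.3665 -0.4392  0.6028 -0.0646  0.3757]
20 [ 0.5795 -0.016   0.1403] [-0.0813  0.2712 -0.6024  0.3764 -0.1403  0.3986]
30 [ 0.5765 -0.0144  0.1518] [-0.0336  0.2006 -0.762   0.1326 -0.228   0.4136]
35 [ 0.5744 -0.0132  0.1573] [-0.0069  0.1779 -0.8403  0.0006 -0.2763  0.417 ]
[ 1.117  -0.2241 -4.4878]
9.8167 [ 0.5799 -0.016   0.2   ] [-0.7353 -0.7291 -4.0694] 0.4869681740327658
```

View pics/side_over.png

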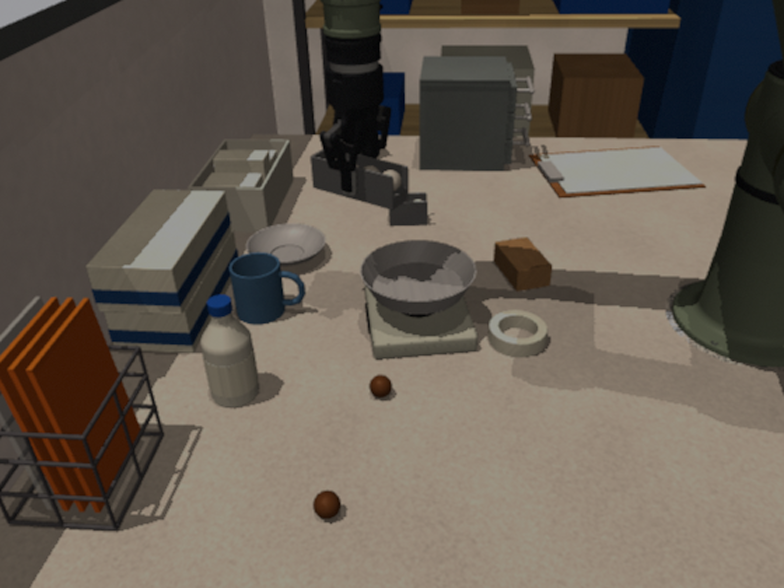

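View pics/top_over.png

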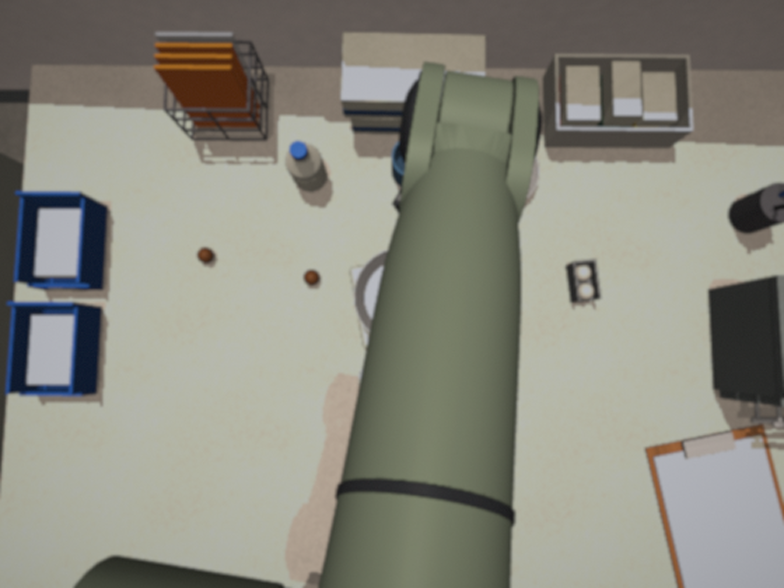

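The top view is blocked by the arm. The side view shows the whole pan (415,275 in the 1.4x picture) and the cup with its lip towards it, so I'll monitor with the side camera. Descend and start tipping to 11 degrees.

```bash
cat >> h.py <<'E'
def look(name):
    f=grab_frame("side");np.save("pics/"+name,f["img"]);return f
def cropsave(f,name): save(f,name,(210,90,360,260),4)
E
python3 - <<'E'
from h import *
np.set_printoptions(precision=4,suppress=True)
p,r=pour_pose(0);move_l(p,.06,rot=r);sleep(.3)
f=look("b0.npy");cropsave(f,"p0.png");print(tip_of("side","pan_center"));print(get_state()["contact_force"])
for a in(5,10):
    p,r=pour_pose(a);move_l(p,.02,rot=r)
sleep(.5)
f=look("b10.npy");cropsave(f,"p10.png");st=get_state();print(st["clock"],st["contact_force"]);print(tip_of("side","pan_center"))
E
```

```text
[{'centre': [297.3, 200.6], 'score': 0.67}]
[ 0.1544  1.2943 -3.6873]
13.3083 [-0.1158  0.1849 -4.0688]
[{'centre': [300.7, 204.9], 'score': 0.65}]
```

View pics/p10.png

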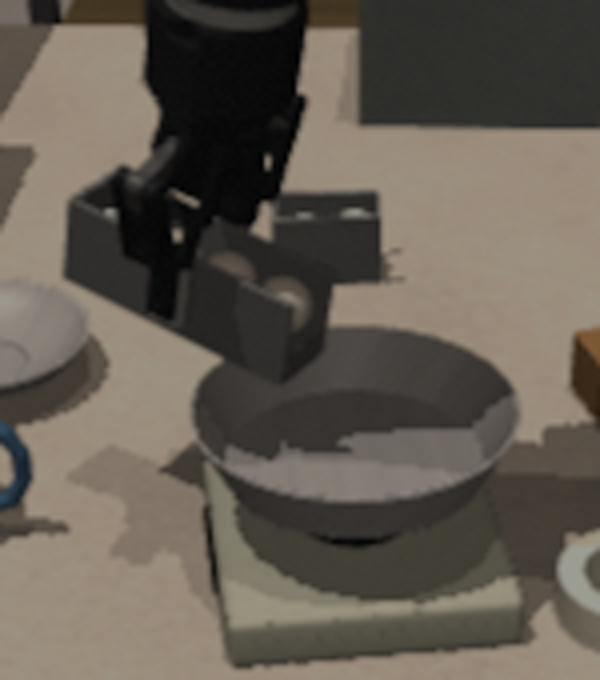

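The picture shows the cup tilted 10 degrees with its lip at crop (290,370) above the pan, the pan empty and two balls visible in the lip half. I'll step the tilt and watch the front rim edge of the pan (about native (301,214)).

```bash
cat >> h.py <<'E'
def rimrow(img,cols=(288,325),rows=(205,235)):
    "median sub-pixel row of the strongest bright-to-dark drop (front rim) per 6-column band, relative"
    g=cv2.cvtColor(img,cv2.COLOR_RGB2GRAY).astype(float)
    out=[]
    for c in range(cols[0],cols[1]-5,6):
        pr=g[rows[0]:rows[1],c:c+6].mean(1);d=-np.diff(pr);i=int(np.argmax(d))
        if 0<i<len(d)-1:
            den=d[i-1]-2*d[i]+d[i+1];s=.5*(d[i-1]-d[i+1])/den if den else 0
        else:s=0
        out.append(rows[0]+i+.5+s)
    return np.array(out)
E
python3 - <<'E'
from h import *
np.set_printoptions(precision=2,suppress=True,linewidth=150)
b=rimrow(np.load("pics/b10.npy"));print("b0",rimrow(np.load("pics/b0.npy")));print("b10",b)
for a in np.arange(11.5,24.1,1.5):
    p,r=pour_pose(a);move_l(p,.008,rot=r);sleep(.45)
    f=look("b.npy");m=rimrow(f["img"]);st=get_state()
    print(a,st["clock"],round(np.median(m-b),2),m,st["contact_force"][2])
    if np.median(m-b)>1.2: break
sleep(.3);f=look("b.npy");m=rimrow(f["img"]);print(np.median(m-b));cropsave(f,"d1.png")
E
```

```text
b0 [214.72 215.12 214.98 214.29 213.4  211.55]
b10 [214.71 215.09 215.01 214.29 213.39 211.55]
11.5 14.2333 -0.01 [214.7  215.12 214.97 214.27 213.38 211.56] -3.978694254990244
13.0 15.1083 -0.01 [214.69 215.1  215.   214.29 213.39 211.54] -3.552871050810945
14.5 15.9833 0.0 [214.72 215.1  214.99 214.29 213.4  211.55] -4.328575895827105
16.0 16.8583 -0.01 [214.7  215.11 214.99 214.28 213.38 211.61] -4.3382752278717165
17.5 17.7333 -0.0 [214.71 215.1  215.   214.28 213.39 211.72] -4.025271337240783
19.0 18.6083 0.01 [214.72 215.11 215.   214.32 213.41 211.73] -3.9205051872000585
20.5 19.4833 2.96 [217.38 217.96 217.99 217.23 216.53 214.84] -3.143001109573659
2.8836864329692986
```

View pics/d1.png

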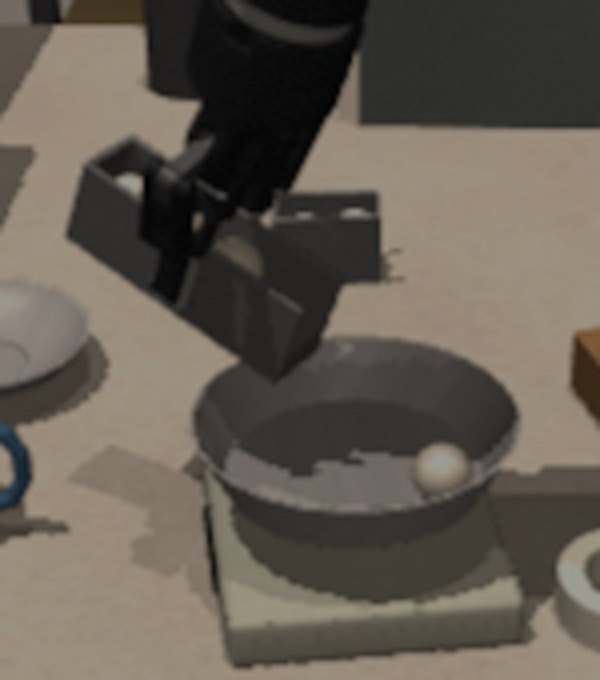

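One ball lies in the pan at crop (440,470), the rim sank 2.9 px, and the second ball is still in the cup at crop (238,255). Continue with smaller steps, capped at 33.5 degrees.

Run:
```python
from h import *
np.set_printoptions(precision=2,suppress=True,linewidth=150)
b=rimrow(np.load("pics/b10.npy"))
f=look("b.npy");P=np.array([.49,.116,.096]);print("exp px/ball",proj(f,P-[0,0,.0061])-proj(f,P))
for a in np.arange(21.5,33.6,1.0):
    p,r=pour_pose(a);move_l(p,.007,rot=r);sleep(.5)
    f=look("b.npy");m=rimrow(f["img"]);st=get_state()
    print(a,st["clock"],round(np.median(m-b),2),m,st["contact_force"][2])
    if np.median(m-b)>4.5: break
else: print("not yet")
cropsave(f,"d2.png")
```

```text
exp px/ball [-0.    2.66]
21.5 20.7583 2.91 [217.33 217.78 218.01 217.21 216.29 214.66] -4.423198189575892
22.5 21.6333 2.91 [217.31 217.87 218.03 217.21 216.29 214.66] -2.7416472842392836
23.5 22.5083 2.92 [217.26 217.86 218.03 217.22 216.3  214.66] -3.1381735796071966
24.5 23.3833 2.92 [217.26 217.81 218.02 217.22 216.29 214.66] -3.4553784043623446
25.5 24.2583 2.92 [217.35 217.81 218.03 217.22 216.3  214.67] -3.487164615220958
26.5 25.1333 2.91 [217.34 217.81 218.01 217.21 216.3  214.68] -3.8944080085063066
27.5 26.0083 2.9 [217.31 217.89 218.05 217.21 216.29 214.67] -2.937880383140436
28.5 26.8833 2.93 [217.3  217.88 218.03 217.23 216.31 214.67] -3.5360222225849753
29.5 27.7583 5.75 [220.38 220.91 220.65 220.15 219.07 217.51] -3.134393717942081
```

View pics/d2.png

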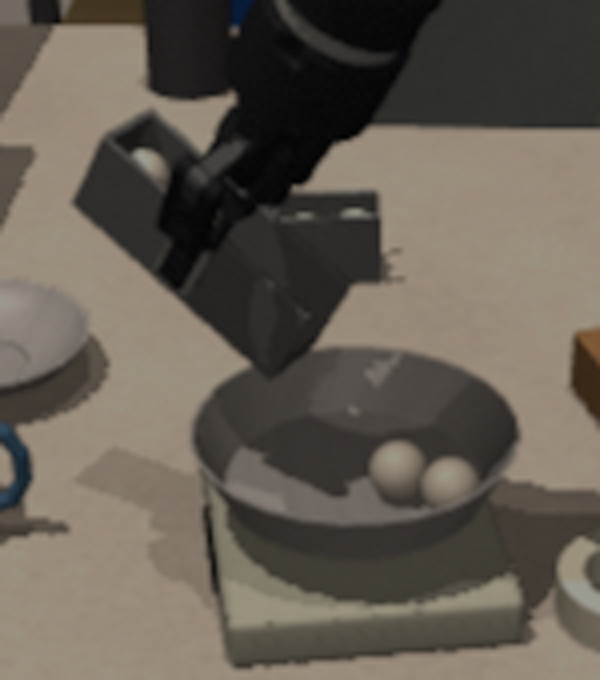

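Two balls are in the pan at crop (397,470) and (448,483). The rim sank 5.75 px, which is twice the one-ball shift. The front of the cup is empty and the rear ball shows at (150,165). Level it, lift, and carry it back to the bare spot.

Run:
```python
from h import *
np.set_printoptions(precision=4,suppress=True,linewidth=150)
for a in(20,10,0):
    p,r=pour_pose(a);move_l(p,.03,rot=r)
sleep(.4);f=look("lv.npy");cropsave(f,"lv.png");print(np.median(rimrow(f["img"])-rimrow(np.load("pics/b10.npy"))))
p0,r0=pour_pose(0)
move_l([p0[0],p0[1],.20],.08)
move_l([.539,.2935,.20],.15)
move_l([.539,.2935,.035],.10)
sleep(.3)
f=grab_frame("side");save(f,"above.png",(180,200,360,370),4)
f=grab_frame("top");save(f,"aboveT.png",(100,120,260,260),4)
st=get_state();print(st["clock"],st["position"],st["contact_force"],st["finger_gap"])
```

```text
5.354209500854168
35.4667 [0.539  0.2935 0.0351] [ 0.4781  0.0439 -3.9156] 0.4870563189127851
```

View pics/lv.png

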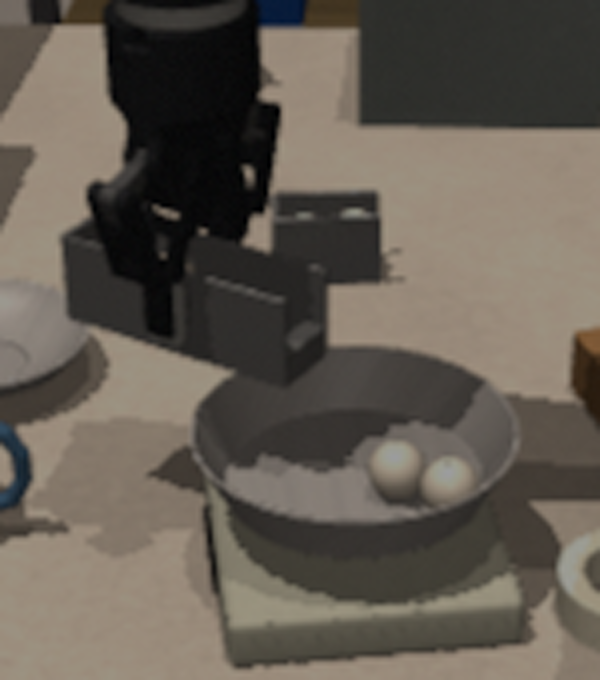

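View pics/above.png

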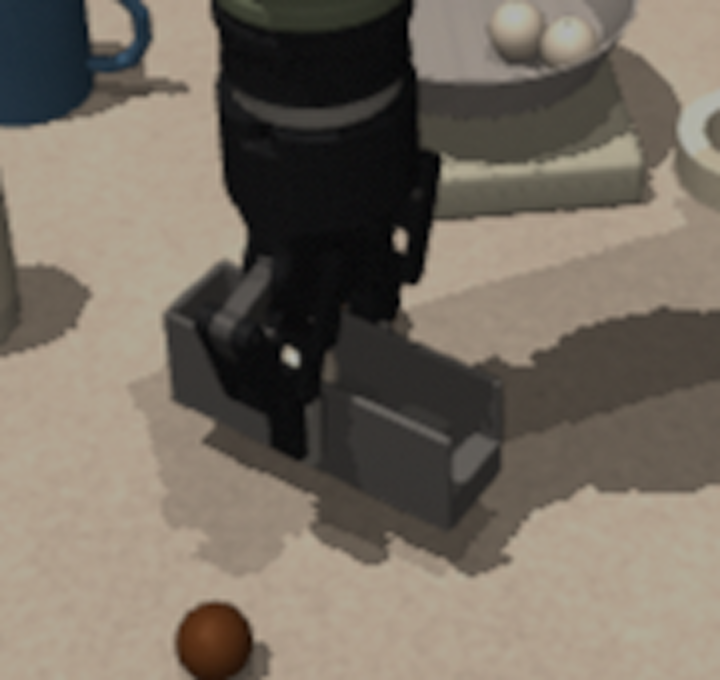

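The cup is level and empty in its lip half, hovering over the bare spot, with two balls in the pan at crop (517,28) and (567,42). Set it down until contact, release, retreat and check.

Run:
```python
from h import *
np.set_printoptions(precision=4,suppress=True,linewidth=150)
print(move_l([.539,.2935,.012],.05), move_l([.539,.2935,.004],.01,until_force=3))
st=get_state();print(st["clock"],st["position"],st["contact_force"])
sleep(.2);let_go();sleep(.2)
x=np.array(get_state()["position"])
move_l(x+[0,0,.06],.06);move_l(x+[0,0,.16],.15)
movep([.30,.45,.23],get_state()["eef_rot"]);sleep(.3)
st=get_state();print(st["clock"],st["position"],st["contact_force"])
f=grab_frame("side");save(f,"endS.png",(170,130,360,350),3)
print(np.median(rimrow(f["img"])-rimrow(np.load("pics/b10.npy"))))
f=grab_frame("top");save(f,"endT.png",(120,130,350,280),3)
```

```text
False True
36.6167 [0.5391 0.2936 0.0074] [-0.6814  0.087   5.609 ]
40.9167 [0.3008 0.4495 0.2297] [-0.3906 -0.3159 -0.2609]
5.353950811517038
```

View pics/endS.png

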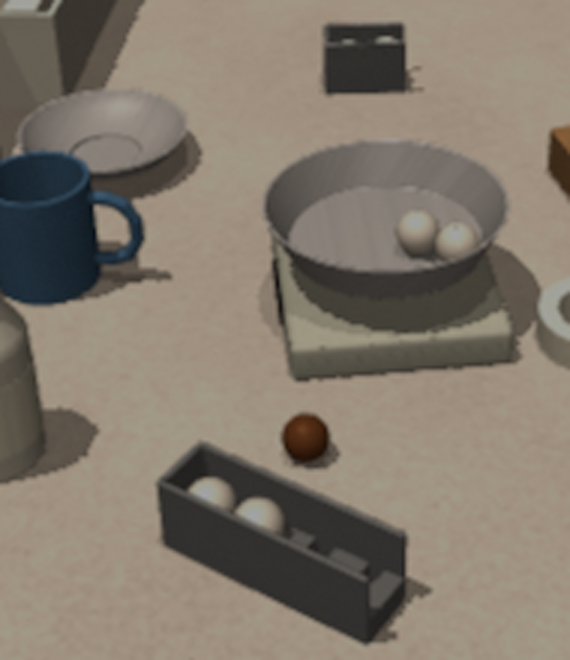

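View pics/endT.png

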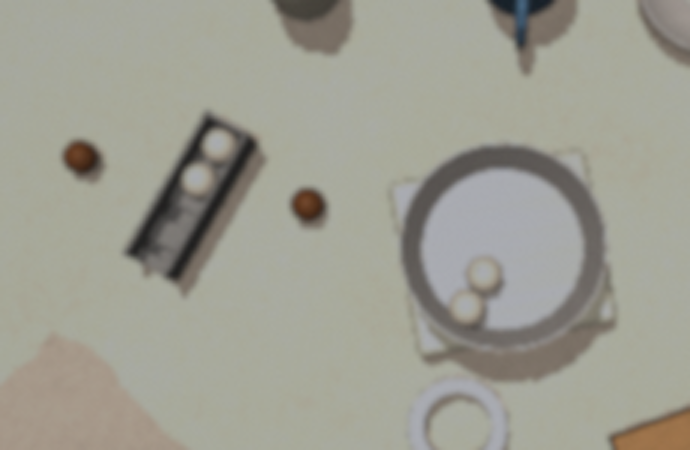

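The final views show the cup upright on the bare table with two balls at its closed end. The other two balls rest in the pan, at top crop (484,274) and (467,307). The brown balls have not moved and the arm is clear.

```bash
python3 -c "
from cell import *
sign_off()"
```

```text
the job is handed in; nothing more can be done
```

I tipped exactly two balls from the long grey cup into the scale pan. I then set the cup down upright on the bare table with the other two still in it, and handed the job in. The clock read about 41 s at the last check, out of 72 s.

- **Pouring:** the first ball dropped at 20.5 degrees of tilt and the second at 29.5 degrees. The pan's front rim sank 2.9 px, then 5.75 px in the side picture, against about 2.66 px expected per ball.
- **Final checks:** both cameras show two balls in the pan and two at the closed end of the cup. The gripper is clear of everything and the brown balls have not moved.
- **Small disagreement:** the rim reading settled at 5.35 px, slightly below the 5.75 px at the drop. I put this down to the pan still settling or a change in shadow. It still matches two balls (5.3 px expected).

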